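Load a panel on the sloped spraying stand

TASK

Put the thinner of the two dark wooden panels on the sloped spraying stand for lacquering: patterned face up, flat on the narrow spine, and its lower end slid under the sprung roller, down the channel at the foot until it is fully home. Press it firmly against the stop block to be sure, but do not ram it; then let go, and leave the thicker panel, the spray cans, the cup and the spoon where they are.

Things in the scene. Friction and masses are not known exactly. Their poses are not given: they have to be found in the camera images.
- panel: The panel to load: dark wood slab 140 x 60 x 12 mm, edges rounded 2 mm, about 75 g (may vary by a third), a flat crossed pattern on its upper face. Origin: centre of its underside; x along its length, y across, z up through the patterned face. The two ends are alike; either may go into the channel. It starts flat, pattern up, across the rack's two sticks.
- thick_panel: The panel to leave alone: same dark wood, outline and pattern, but 22 mm thick (140 x 60 x 22 mm, about 140 g); axes as for the other panel. It lies beside the thin one, on either side, their centre lines about 120 mm apart.
- rack: Fixed rack holding both panels, left or right of the robot (the stand on the other side): a sheet 160 x 210 x 4 mm on the table and on it two sticks 16 mm wide along y at x = +52 and -52 mm. Stick tops, under the panels, are 20 mm above the table: an open 16 mm gap between panel and sheet. Origin: underside centre, on the table; x roughly away from the robot.
- stand: Fixed base of the plywood spraying stand: a board 210 x 130 x 16 mm on the table with two 30 mm wide posts carrying the sloped spine. Origin: centre of the underside, on the table; x points roughly away from the robot, towards the high end.
- cradle: Sloped spine on the stand, tilted 30 degrees, low end to the robot; x up the slope, y across, z square out of the bed. Origin: a point of the bed surface, mid-width, 100 mm above the table, straight over the stand's origin. Bed: flat strip 36 mm wide, 14 thick, x = -95 to 80 mm, narrower than the panel, so fingers can straddle it. The panel does not slide down the bed by itself.
- stop: Dark wood stop block that ends the channel, black thumbscrew on top; 63 mm wide, 20 high. Origin: foot of its face, on the bed, mid-width; axes as the cradle's. Clamped anew each time 70 to 82 mm down the slope from the cradle's origin; 40 N does not shift it. Panel fully home: its end on this face, its origin 70 mm up the slope from here, its x along this x, either way.
- channel_mouth (a point): Mouth of the channel, on the bed surface and mid-width, 42 mm down the slope from the cradle's origin; axes as the cradle's. From here down run two cheeks 22 mm high and 64 mm apart (2 mm clear each side of the panel), past the stop; flared lead-ins reach about 11 mm further up the slope.
- roller_low (a point): Lowest line of the rubber roller across the channel, mid-width, 11 mm over the bed, 14 mm below the channel's mouth; axes as the cradle's. Radius 10 mm; does not turn; sprung to the bed (2 N, plus 0.8 N per mm; 6 mm travel). The panel lifts it 1 mm: its end meets a first resistance (5 to 14 N) some 6 mm before here, then steady drag. A bar over it tops out 37 mm over the bed.
- can_a: White spray can, 52 mm diameter, 170 mm high, standing; origin at the centre of its foot. Bystander.
- can_b: Second, like spray can, 52 mm diameter, 170 mm high; origin at the centre of its foot. Bystander.
- cup: Dark turned wooden cup, 68 mm diameter at the rim, 65 mm high, standing; origin at the centre of its foot. Bystander.
- spoon: Pale wooden spoon, 170 mm long, lying flat; origin at the middle of its underside. Bystander.

How it is judged:
By the outcome, as a careful person would: the job done as asked, in the order asked, and still so for the second after the job is handed in, with the robot touching nothing.
It also fails if it takes over 61 s, if anything falls off the work surface, if the arm or the gripper's body presses on something with over 40 N, if the wrist force passes 120 N, or if a joint passes its speed limit or range.

ROBOT

A 6-joint arm with a two-finger parallel gripper is mounted at the origin on the work surface. World frame = base frame: x ahead of the robot, y to its left, z up, the work surface at z = 0. Lengths are in m, angles in degrees, forces in N, time in s.
With the tool pointing down it reaches from about 0.3 to 0.75 m from the base axis. Payload 8.5 kg.
Tool frame: the origin (TCP) lies midway between the tips of the shut fingers; the grasp point (between the pads) lies grasp_offset behind it (grasp_offset is the distance from the TCP to the grasp point, in m); z points along the fingers, y is the line along which they close (so a half turn about z gives the same grasp; the last joint's range is limited). The gripper opens to 85 mm and grips with 20 to 120 N. Pads are 22 mm wide; open, the fingers measure 114 mm over their backs; the gripper's body (76 mm by 85 mm) begins 54 mm behind the grasp point. The pads swing forward as they close: fully open they stand 13 mm farther back than shut.
Start: joints at [-84.586, 21.807, 74.336, -0, 83.858, -12.336], TCP at [0.168, -0.524, 0.231] pointing down, gripper open.
Joint ranges: [-178.18, 178.18], [-50.72, 133.34], [12.68, 142.11], [-81.47, 261.47], [9.98, 163.14], [-165.26, 165.26]. Speed limits (degrees/s): [136.94, 136.94, 180, 180, 180, 180].

INTERFACE

Orientations are given as a 3x3 rotation matrix whose columns are the frame's x, y, z axes.
In Python, from rig import observe, get_image, camera_params, close_job, grasp_offset gives the robot as it stands.
- The arm moves only by the shell command python3 -m handwheel 'ROWS' [OPENING] [FORCE]. ROWS is JSON, a list of rows, each a list of 2 entries, a list of its own where there are three numbers: the shift along the tool's x, y, z as a fraction of full scale, then the turn, a rotation vector about the tool's x, y, z as a fraction of full scale. In form: [[[dx, dy, dz], [ax, ay, az]], ...]. A call has 1 to 10 rows; each row is the pose to reach, as a shift and turn from the pose commanded when the call began, along the tool's axes at that moment, turning the shorter way round; what a row does not reach only later rows make up. Full scale, the value 1, is 0.5 m for a shift and pi rad for a turn. A row lasts 1/10 s, in which the tool goes at most 50 mm and 8.59 degrees, less where a joint would pass 70% of its speed; a pose out of reach is approached as far as the arm can. A call with a number of a shift or a turn outside -1 to 1 is refused whole. A call with a gripper value outside its range is refused whole. OPENING is the opening, from 0 (shut) to 1 (fully open), set as the call begins (- or left out, the last holds). The fingers move at their own pace and stop on an object; FORCE is the grip in N (left out, the last holds). Time passes only in rows, so rows that repeat a pose let the fingers close. It gives the time, the measured TCP pose, the force, the opening and the grip force at its end, in the units of the state.
- observe(): the state, without advancing time (a new reading comes with each control period).
- get_image(name): name is "side" or "top" or "wrist"; returns (picture, depth): 480x640x3 uint8, red, green, blue; 480x640 float32, m along the optical axis (not along the pixel's ray), 0 where there is no reading.
- camera_params(name): a dict with "K" (3x3 intrinsics, pixels), "R" (3x3) and "t" (3): a world point X has camera coordinates R X + t. Camera axes: x right, y down, z forward; pixel columns grow to the right and rows downward; lengths in m; the calibration is good to about 2 mm. A picture is of the moment at which its call begins: read the wrist's pose just before it. camera_params takes no time and is no camera call; for the wrist camera it gives the pose at the moment of the call.
- close_job(): hands the job in; it is judged then, once.
The state is a dict: "time_s": time; "q": joint angles; "qvel": joint speeds; "joint_efforts": joint torques, N m; "position": TCP position; "tool_rot": TCP orientation; "ft_force": force on the tool from outside, world axes, zero at the start; "wrist_torque": the same for the moment, N m; "grip_width": finger opening in m; "gripper_force": force on a finger pad.
Only numpy, scipy, OpenCV 4.12 (cv2) and the standard library are available. Lean on these libraries where they do the work, as an engineer would, in place of code of your own. Each camera call takes 0.05 s, during which the arm holds its last target. There are 200 camera calls.

## Working session

There is one attempt and no reset: what is moved stays moved. The work goes in short steps, Python scripts to look and compute and a shell command to move; the robot and the scene stay as the last step left them, time stands still between calls to the robot, and variables do not carry over. Pictures are saved under pics/ and viewed, at most 10 in all, crops included, and the job is handed in when it is done.

```bash
ls; mkdir -p pics; cat > h.py <<'E'
import numpy as np, cv2
from rig import *
def save(cam,fn):
    im,d=get_image(cam); p=camera_params(cam)
    cv2.imwrite('pics/'+fn+'.png',im[:,:,::-1]); np.savez('pics/'+fn+'.npz',im=im,d=d,K=p['K'],R=p['R'],t=p['t'])
def load(fn): return np.load('pics/'+fn+'.npz')
def cloud(fn):
    z=load(fn); K,R,t,d=z['K'],np.array(z['R']),np.array(z['t']),z['d']
    v,u=np.mgrid[:480,:640]
    c=np.stack([(u-K[0,2])/K[0,0]*d,(v-K[1,2])/K[1,1]*d,d],-1)
    return (c-t)@R   # R^T(c-t)
E
python3 - <<'E'
from h import *
save('top','top0'); save('side','side0')
print(observe()); print(grasp_offset if not callable(grasp_offset) else grasp_offset())
for c in('top','side'): print(camera_params(c))
E
```

```text
pics
{'time_s': 0.1, 'q': array([-8.45865956e+01,  2.18378439e+01,  7.43786651e+01, -1.18810801e-03,
        8.38592888e+01, -1.23345615e+01]), 'qvel': array([-0.01057971, -0.13206614, -0.14432844, -0.05800202,  0.06785366,
       -0.01755286]), 'joint_efforts': array([ 4.55511297e-03, -4.49220264e+01, -2.31657547e+01, -1.15909265e-04,
        3.62291372e-03,  1.71100476e-05]), 'position': array([ 0.16763511, -0.52355434,  0.23077711]), 'tool_rot': array([[ 9.52405961e-01,  3.04832519e-01, -1.45331488e-04],
       [ 3.04832440e-01, -9.52405089e-01,  1.31507604e-03],
       [ 2.62463492e-04, -1.29678801e-03, -9.99999125e-01]]), 'ft_force': array([0.46526822, 0.23125439, 0.12207756]), 'wrist_torque': array([ 0.00012177,  0.04290544, -0.04140888]), 'gripper_force': 0.0, 'grip_width': 0.08547065537401598}
0.0187
{'K': array([[506.17241808,   0.        , 312.82455726],
       [  0.        , 506.17241808, 237.60406168],
       [  0.        ,   0.        ,   1.        ]]), 'R': array([[ 0.02241515, -0.99972378,  0.00706574],
       [-0.99809944, -0.02278341, -0.05725745],
       [ 0.05740262, -0.00576887, -0.99833444]]), 't': array([0.0032993 , 0.60257791, 1.14601634])}
{'K': array([[481.44103875,   0.        , 308.23529858],
       [  0.        , 481.44103875, 234.53366345],
       [  0.        ,   0.        ,   1.        ]]), 'R': array([[-0.70940751, -0.70448658,  0.02096746],
       [-0.51670228,  0.49961837, -0.69526991],
       [ 0.47933259, -0.50406363, -0.71844284]]), 't': array([0.42965375, 0.36294512, 0.77589617])}
```

View pics/top0.png

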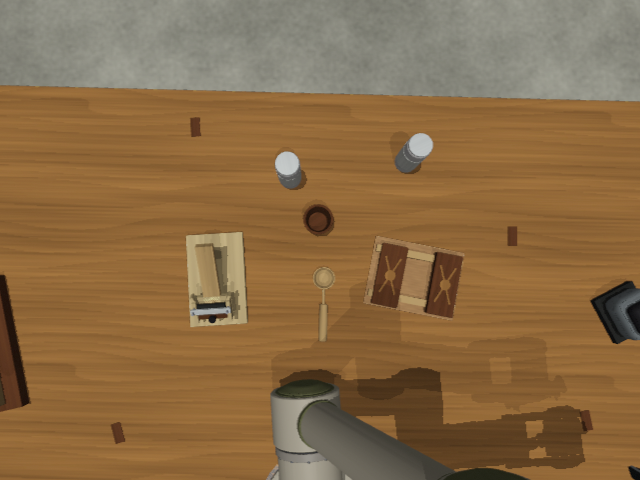

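View pics/side0.png

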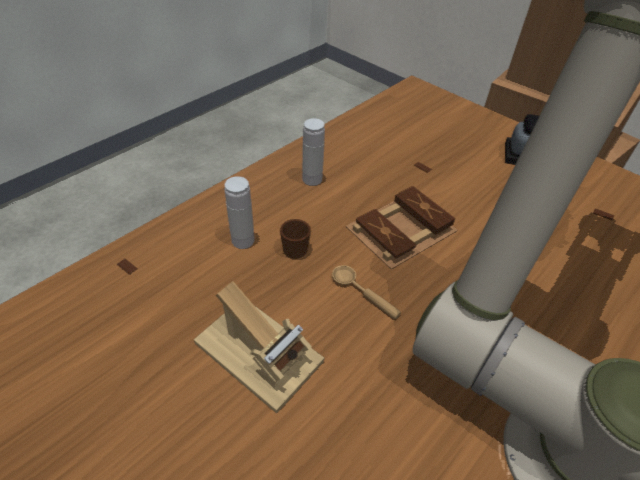

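The top view shows the stand at left (215,280), with the stop and roller near (212,312). The rack is at right, with panels at (390,275) and (445,285). Next I'll measure heights and fit the poses.

```bash
python3 - <<'E'
from h import *
for fn in('top0','side0'):
    P=cloud(fn); im=load(fn)['im']; x,y,z=P[...,0],P[...,1],P[...,2]
    val=im.max(-1)
    tab=(abs(z)<.02)&(x>.2)&(x<.7)&(abs(y)<.4); print(fn,'table z',np.median(z[tab]))
    for nm,c in(('A',(.385,-.16)),('B',(.37,-.27))):
        m=((x-c[0])**2+(y-c[1])**2<.1**2)&(z>.027)&(z<.055)&(val<110)
        n,l,s,ct=cv2.connectedComponentsWithStats(m.astype(np.uint8))
        for k in range(1,n):
            if s[k,4]<150: continue
            mm=l==k
            r=cv2.minAreaRect(P[mm][:,:2].astype(np.float32)*1000)
            print(nm,s[k,4],r,'z',np.percentile(z[mm],[10,50,90]))
P=cloud('top0'); x,y,z=P[...,0],P[...,1],P[...,2]
# stand base board
m=(y>.1)&(y<.36)&(x>.2)&(x<.6)&(z>.008)
print('stand board',cv2.minAreaRect(P[m][:,:2].astype(np.float32)*1000))
big=cv2.resize(load('top0')['im'][220:340,170:260],None,fx=5,fy=5,interpolation=cv2.INTER_CUBIC)
b2=cv2.resize(load('side0')['im'][270:410,190:330],None,fx=4.2,fy=4.2,interpolation=cv2.INTER_CUBIC)
o=np.zeros((600,800,3),np.uint8); o[:,:450]=big; o[:350,450:]=cv2.resize(b2,(350,350)); 
cv2.imwrite('pics/stand0.png',o[:,:,::-1])
E
```

```text
top0 table z 0.0003437301700683333
A 356 ((469.58172607421875, -148.2820587158203), (59.21220397949219, 35.59065246582031), 80.91061401367188) z [0.02917171 0.03179284 0.03484858]
B 419 ((452.085205078125, -270.5468444824219), (60.96221923828125, 36.366275787353516), 80.83837127685547) z [0.03845091 0.04169065 0.04449563]
side0 table z 0.0006289123615215637
A 309 ((468.7635803222656, -149.47491455078125), (62.168861389160156, 35.55366897583008), 82.3318099975586) z [0.0299802  0.03210929 0.03394001]
B 389 ((451.8512268066406, -270.7139587402344), (59.76443099975586, 37.71980285644531), 79.8294677734375) z [0.03232559 0.04162046 0.04387506]
stand board ((408.09271240234375, 253.61224365234375), (178.36331176757812, 383.72607421875), 89.96593475341797)
```

View pics/stand0.png

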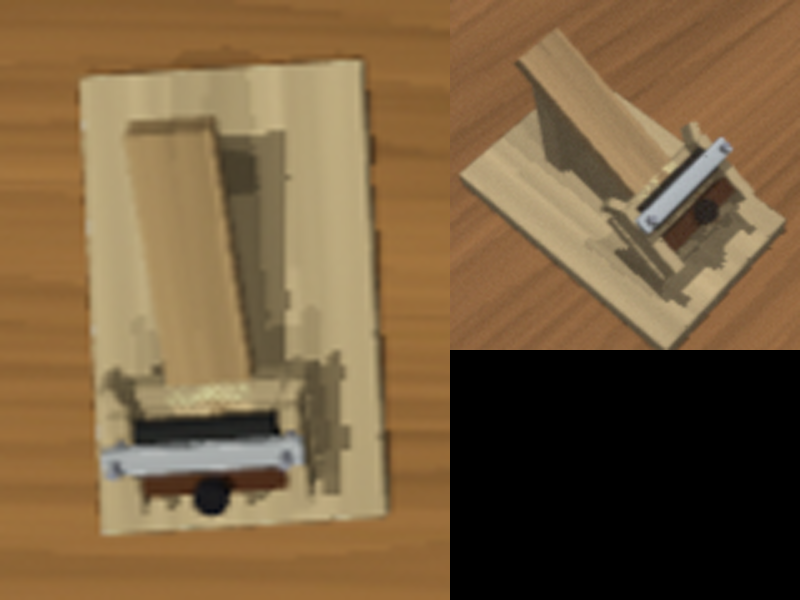

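The thin panel is A (nearer the centre, top z≈0.032); B is at z≈0.042. The stand crop shows board corners at (80,77), (362,60), (387,515), (102,535) and the roller and bar near (205,450). Next I'll refine the panel and stand poses.

```bash
cat > fit.py <<'E'
from h import *
def ray(fn,u,v,zz):
    q=load(fn);K,R,t=q['K'],q['R'],q['t']
    d=R.T@np.linalg.inv(K)@np.array([u,v,1.]);o=-R.T@t
    return o+d*(zz-o[2])/d[2]
E
python3 - <<'E'
from fit import *
for fn in('top0','side0'):
    P=cloud(fn); im=load(fn)['im']; x,y,z=P[...,0],P[...,1],P[...,2]; val=im.max(-1)
    for nm,c,zl in(('A',(.42,-.145),.027),('B',(.40,-.26),.036)):
        m=(abs(x-c[0])<.12)&(abs(y-c[1])<.065)&(z>zl)&(z<.055)&(val<120)
        n,l,s,ct=cv2.connectedComponentsWithStats(m.astype(np.uint8))
        k=1+np.argmax(s[1:,4]);mm=l==k
        print(fn,nm,s[k,4],cv2.minAreaRect(P[mm][:,:2].astype(np.float32)*1000),P[mm].mean(0),np.median(z[mm]))
    # bed plane
    m=(y>.14)&(y<.3)&(x>.4)&(x<.52)&(z>.08)&(z<.16)&(val>90)
    Q=P[m]
    for i in range(3):
        c=Q.mean(0);w=np.linalg.svd(Q-c)[2];nrm=w[2]*np.sign(w[2][2]); r=(Q-c)@nrm; Q=Q[abs(r)<.004]
    print(fn,'bed',len(Q),c,'n',nrm,'tilt',np.degrees(np.arccos(nrm[2])),'yaw from n',np.degrees(np.arctan2(-nrm[1],-nrm[0])))
    u=w[0]*np.sign(w[0][0]);print(' dir',u,'yaw',np.degrees(np.arctan2(u[1],u[0])))
C=[(80,77),(362,60),(387,515),(102,535)]
W=np.array([ray('top0',170+u/5-.4,220+v/5-.4,.016) for u,v in C]);print(W,W.mean(0))
f=(W[0]+W[1]-W[2]-W[3])/2;print('yaw',np.degrees(np.arctan2(f[1],f[0])),np.linalg.norm(f))
f=(W[0]+W[3]-W[1]-W[2])/2;print('yaw',np.degrees(np.arctan2(-f[0],f[1])),np.linalg.norm(f))
E
```

```text
top0 A 895 ((498.8089904785156, -153.4134521484375), (61.099510192871094, 94.18692779541016), 79.3164291381836) [ 0.4924424  -0.15294883  0.03197685] 0.03191928527985199
top0 B 904 ((479.1922607421875, -275.71514892578125), (61.98457336425781, 92.02449035644531), 80.12445831298828) [ 0.47349648 -0.2740962   0.04176723] 0.04175416267957032
top0 bed 204 [0.47671606 0.23615097 0.09686894] n [0.00456191 0.00402292 0.9999815 ] tilt 0.3484947117010723 yaw from n -138.59253147555611
 dir [ 0.50743036 -0.861692    0.00115169] yaw -59.507159524057194
side0 A 773 ((497.53125, -154.232421875), (62.23337173461914, 93.8619155883789), 81.06751251220703) [ 0.492059   -0.15236848  0.03218372] 0.03226240120930773
side0 B 689 ((477.8362731933594, -276.61322021484375), (63.47128677368164, 91.75390625), 82.28520202636719) [ 0.47295735 -0.27393932  0.04202262] 0.04226354993792779
side0 bed 342 [0.4808062  0.23529902 0.09661242] n [-0.01239974  0.00994068  0.99987371] tilt 0.9106100344066544 yaw from n -38.71861420210925
 dir [ 0.29215769 -0.95628002  0.01313041] yaw -73.01131279600705
[[0.6017418  0.30925149 0.016     ]
 [0.61253198 0.18008416 0.016     ]
 [0.40522766 0.1623986  0.016     ]
 [0.39340557 0.29159168 0.016     ]] [0.50322675 0.23583148 0.016     ]
yaw 4.860642787111991 0.2085703454186697
yaw 5.001908613093207 0.1296740306907121
```

```bash
python3 - <<'E'
from fit import *
th=np.radians(4.93);fx=np.array([np.cos(th),np.sin(th)]);o=np.array([.5032,.2358])
for fn in('top0','side0'):
    P=cloud(fn); im=load(fn)['im']; x,y,z=P[...,0],P[...,1],P[...,2]; val=im.max(-1)
    for nm,c,zl in(('A',(.515,-.15),.027),('B',(.49,-.275),.036)):
        m=(abs(x-c[0])<.12)&(abs(y-c[1])<.065)&(z>zl)&(z<.055)&(val<120)
        n,l,s,ct=cv2.connectedComponentsWithStats(m.astype(np.uint8))
        k=1+np.argmax(s[1:,4]);mm=l==k
        print(fn,nm,s[k,4],cv2.minAreaRect(P[mm][:,:2].astype(np.float32)*1000),P[mm].mean(0),np.median(z[mm]))
    a=(x-o[0])*fx[0]+(y-o[1])*fx[1]; b=-(x-o[0])*fx[1]+(y-o[1])*fx[0]
    h=z-.1-a*np.tan(np.pi/6)
    m=(a>-.02)&(a<.06)&(abs(b)<.03)&(abs(h)<.02)&(z>.05)
    Q=P[m]
    for i in range(4):
        c=Q.mean(0);w=np.linalg.svd(Q-c)[2];nrm=w[2]*np.sign(w[2][2]); r=(Q-c)@nrm; Q=Q[abs(r)<.003]
    u=w[0]*np.sign(w[0][0])
    zo=c[2]-((o-c[:2])@nrm[:2])/nrm[2]
    bb=-(Q[:,0]-o[0])*fx[1]+(Q[:,1]-o[1])*fx[0]
    print(fn,'bed',len(Q),'tilt',np.degrees(np.arccos(nrm[2])),'yaw',np.degrees(np.arctan2(-nrm[1],-nrm[0])),np.degrees(np.arctan2(u[1],u[0])),'z at o',zo,'b range',np.percentile(bb,[1,50,99]))
    # stop top etc: profile along slope frame
    X=P-np.array([*o,.1]); c30,s30=np.cos(np.pi/6),np.sin(np.pi/6)
    sx=a*c30+X[...,2]*s30; sz=-a*s30+X[...,2]*c30
    m=(abs(b)<.025)&(sx<-.06)&(sx>-.13)&(sz>.012)&(sz<.03)
    print(' stop-ish', [(round(float(lo),3),int(((sx[m]>lo)&(sx[m]<lo+.004)).sum()),np.round(np.median(sz[m][(sx[m]>lo)&(sx[m]<lo+.004)]) if ((sx[m]>lo)&(sx[m]<lo+.004)).any() else 0,3)) for lo in np.arange(-.115,-.06,.004)])
E
```

```text
top0 A 1460 ((521.3406982421875, -157.62371826171875), (61.171234130859375, 140.09129333496094), 79.50385284423828) [ 0.52057003 -0.15722616  0.03193784] 0.03194796928940512
top0 B 1500 ((502.8116149902344, -279.8609619140625), (61.94857406616211, 140.03770446777344), 80.0606689453125) [ 0.50240389 -0.2785612   0.04175077] 0.04178095803565974
top0 bed 571 tilt 29.99581414347038 yaw 6.88221364606104 4.270772374525167 z at o 0.09974598896884428 b range [-0.01689946  0.0017763   0.01882229]
 stop-ish [(-0.115, 0, np.int64(0)), (-0.111, 0, np.int64(0)), (-0.107, 0, np.int64(0)), (-0.103, 0, np.int64(0)), (-0.099, 0, np.int64(0)), (-0.095, 0, np.int64(0)), (-0.091, 0, np.int64(0)), (-0.087, 14, np.float64(0.02)), (-0.083, 23, np.float64(0.021)), (-0.079, 31, np.float64(0.02)), (-0.075, 23, np.float64(0.021)), (-0.071, 0, np.int64(0)), (-0.067, 0, np.int64(0)), (-0.063, 0, np.int64(0))]
side0 A 1189 ((521.1428833007812, -159.23452758789062), (62.668670654296875, 142.08164978027344), 79.74314880371094) [ 0.51746549 -0.15653183  0.03215412] 0.032247494453698886
side0 B 1083 ((502.72955322265625, -280.8922119140625), (63.66273880004883, 141.43197631835938), 81.19674682617188) [ 0.49953987 -0.27801497  0.04196266] 0.0421329331989064
side0 bed 978 tilt 30.225141246901984 yaw 1.4419307220753745 5.475638200652043 z at o 0.09975010701165954 b range [-0.01873369 -0.00186806  0.01704907]
 stop-ish [(-0.115, 0, np.int64(0)), (-0.111, 0, np.int64(0)), (-0.107, 0, np.int64(0)), (-0.103, 0, np.int64(0)), (-0.099, 0, np.int64(0)), (-0.095, 0, np.int64(0)), (-0.091, 0, np.int64(0)), (-0.087, 25, np.float64(0.02)), (-0.083, 39, np.float64(0.02)), (-0.079, 46, np.float64(0.021)), (-0.075, 55, np.float64(0.02)), (-0.071, 0, np.int64(0)), (-0.067, 39, np.float64(0.025)), (-0.063, 0, np.int64(0))]
```

```bash
cat >> fit.py <<'E'
from scipy.spatial.transform import Rotation as Ro
def toolR(yaw,tilt=0):
    "tool x along yaw up the slope (tilt), z into the surface"
    y,t=np.radians([yaw,tilt]);x=np.array([np.cos(y)*np.cos(t),np.sin(y)*np.cos(t),np.sin(t)])
    z=np.array([np.cos(y)*np.sin(t),np.sin(y)*np.sin(t),-np.cos(t)]);return np.stack([x,np.cross(z,x),z],1)
def row(p,R):
    s=observe();R0=np.array(s['tool_rot']);p0=s['position']
    print('row',np.round(R0.T@(np.array(p)-p0)/.5,4).tolist(),np.round(Ro.from_matrix(R0.T@R).as_rotvec()/np.pi,4).tolist(),'t',s['time_s'])
CY=4.9; CO=np.array([.5032,.2358,.1])
def crad(x,y,z): # cradle -> world
    R=toolR(CY,30); return CO+R[:,0]*x-R[:,1]*y-R[:,2]*z
E
python3 - <<'E'
from fit import *
row([.541,-.1616,.13],toolR(-10.3))
for n,uv,z in(('canA',(290,165),.17),('canB',(420,145),.17),('cup',(318,218),.06)): print(n,ray('top0',*uv,z))
E
```

```text
row [0.9318, -0.4616, 0.2024] [-0.0004, 0.0, 0.1558] t 0.1
canA [0.73878719 0.06699761 0.17      ]
canB [ 0.7858394  -0.19444609  0.17      ]
cup [0.64370877 0.00667133 0.06      ]
```

```bash
python3 -m handwheel '[[[0.93,-0.46,0.2],[0,0,0.156]],[[0.93,-0.46,0.2],[0,0,0.156]],[[0.93,-0.46,0.2],[0,0,0.156]],[[0.93,-0.46,0.2],[0,0,0.156]],[[0.93,-0.46,0.2],[0,0,0.156]],[[0.93,-0.46,0.2],[0,0,0.156]],[[0.93,-0.46,0.2],[0,0,0.156]],[[0.93,-0.46,0.2],[0,0,0.156]],[[0.93,-0.46,0.2],[0,0,0.156]],[[0.93,-0.46,0.2],[0,0,0.156]]]' 1 60
python3 -m handwheel '[[[0,0,0],[0,0,0]],[[0,0,0],[0,0,0]]]'
python3 - <<'E'
from fit import *
row([.541,-.1616,.13],toolR(-10.3))
save('wrist','w1')
P=cloud('w1');z=P[...,2]
im=load('w1')['im']
m=(z>.027)&(z<.037)&(im.max(-1)<140)&(abs(P[...,1]+.16)<.06)
n,l,s,ct=cv2.connectedComponentsWithStats(m.astype(np.uint8));k=1+np.argmax(s[1:,4]);mm=l==k
print(cv2.minAreaRect(P[mm][:,:2].astype(np.float32)*1000),np.median(z[mm]),s[k])
E
```

```text
time_s: 1.1
position: [0.5164, -0.1856, 0.1375]
tool_rot: [[0.984, -0.179, -0.0], [-0.179, -0.984, 0.0], [-0.0, -0.0, -1.0]]
ft_force: [-0.6, -1.1, 1.2]
grip_width: 0.085
gripper_force: 0.0
time_s: 1.3
position: [0.5154, -0.1865, 0.1375]
tool_rot: [[0.984, -0.177, -0.001], [-0.177, -0.984, 0.0], [-0.001, -0.0, -1.0]]
ft_force: [-0.2, -0.2, 0.3]
grip_width: 0.0854
gripper_force: 0.0
row [0.0416, -0.0581, 0.015] [-0.0001, 0.0004, 0.0006] t 1.3
((523.1336059570312, -160.1110382080078), (59.79746627807617, 139.09222412109375), 79.87301635742188) 0.03244502224043444 [  239   142    81   174 11881]
```

View pics/w1.png

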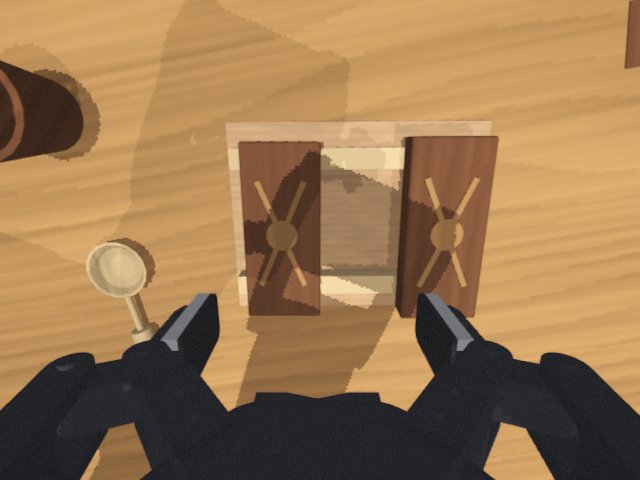

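The wrist view shows the thin panel spanning (240,142)–(320,315). It puts the centre at (0.523, -0.160), 2 mm from the other cameras. I'll grasp there.

```bash
python3 - <<'E'
from fit import *
row([.5423,-.163,.06],toolR(-10.1)); row([.5423,-.163,.006],toolR(-10.1))
E
```

```text
row [0.0451, -0.058, 0.1557] [0.0, 0.0002, -0.0011] t 1.35
row [0.0452, -0.058, 0.2637] [0.0, 0.0002, -0.0011] t 1.35
```

```bash
python3 -m handwheel '[[[0.045,-0.058,0.05],[0,0,0]],[[0.045,-0.058,0.1],[0,0,0]],[[0.045,-0.058,0.15],[0,0,0]],[[0.045,-0.058,0.19],[0,0,0]],[[0.045,-0.058,0.22],[0,0,0]],[[0.045,-0.058,0.24],[0,0,0]],[[0.045,-0.058,0.255],[0,0,0]],[[0.045,-0.058,0.263],[0,0,0]],[[0.045,-0.058,0.263],[0,0,0]]]' 1 60
python3 -m handwheel '[[[0,0,0],[0,0,0]],[[0,0,0],[0,0,0]],[[0,0,0],[0,0,0]],[[0,0,0],[0,0,0]],[[0,0,0],[0,0,0]],[[0,0,0],[0,0,0]],[[0,0,0],[0,0,0]],[[0,0,0],[0,0,0]]]' 0 60
```

```text
time_s: 2.25
position: [0.5425, -0.1632, 0.0066]
tool_rot: [[0.984, -0.18, -0.0], [-0.18, -0.984, -0.0], [0.0, 0.0, -1.0]]
ft_force: [0.2, 0.1, 0.7]
grip_width: 0.0854
gripper_force: 0.0
time_s: 3.05
position: [0.5429, -0.163, 0.0075]
tool_rot: [[0.984, -0.179, 0.001], [-0.179, -0.984, -0.001], [0.001, 0.001, -1.0]]
ft_force: [-1.5, -1.0, 4.9]
grip_width: 0.0588
gripper_force: 64.9
```

```bash
python3 -m handwheel '[[[0,0,-0.02],[0,0,0]],[[0,0,-0.06],[0,0,0]],[[0,0,-0.14],[0,0,0]],[[0,0,-0.22],[0,0,0]],[[0,0,-0.3],[0,0,0]],[[0,0,-0.36],[0,0,0]],[[0,0,-0.4],[0,0,0]],[[0,0,-0.4],[0,0,0]],[[0,0,-0.4],[0,0,0]]]'
python3 - <<'E'
from fit import *
print(crad(.065,0,.06))
row(crad(.065,0,.06-.0125),toolR(CY,30))
E
```

```text
time_s: 3.95
position: [0.5422, -0.1627, 0.2062]
tool_rot: [[0.984, -0.179, -0.0], [-0.179, -0.984, 0.0], [-0.0, -0.0, -1.0]]
ft_force: [0.8, 0.2, -1.2]
grip_width: 0.0588
gripper_force: 64.8
[0.52939556 0.23804575 0.18446152]
row [-0.1568, -0.7871, 0.0653] [0.0221, 0.1658, -0.0827] t 3.95
```

```bash
python3 -m handwheel '[[[-0.007,-0.035,0],[0.001,0.008,-0.004]],[[-0.02,-0.1,0.006],[0.003,0.02,-0.01]],[[-0.04,-0.19,0.015],[0.005,0.04,-0.02]],[[-0.056,-0.28,0.022],[0.008,0.06,-0.03]],[[-0.074,-0.37,0.03],[0.01,0.078,-0.039]],[[-0.092,-0.46,0.038],[0.013,0.097,-0.048]],[[-0.11,-0.55,0.045],[0.015,0.116,-0.058]],[[-0.128,-0.64,0.053],[0.018,0.135,-0.067]],[[-0.144,-0.72,0.06],[0.02,0.151,-0.076]],[[-0.157,-0.787,0.065],[0.022,0.166,-0.083]]]'
python3 -m handwheel '[[[0,0,0],[0,0,0]],[[0,0,0],[0,0,0]]]'
python3 - <<'E'
from fit import *
row(crad(.065,0,.06-.0125),toolR(CY,30))
row(crad(.065,0,.003-.0125),toolR(CY,30))
save('side','side1');save('top','top1')
S=load('side1')['im'][200:420,140:400];T=load('top1')['im'][200:350,150:300]
o=np.zeros((440,800,3),np.uint8);o[:396,:416]=cv2.resize(S,(0,0),fx=1.6,fy=1.8)[:396,:416];o[:380,420:]=cv2.resize(T,(380,380))
cv2.imwrite('pics/s1.png',o[:,:,::-1])
E
```

```text
time_s: 4.95
position: [0.5344, 0.2404, 0.1721]
tool_rot: [[0.863, 0.089, 0.498], [0.077, -0.996, 0.043], [0.5, 0.001, -0.866]]
ft_force: [0.9, -0.4, -1.1]
grip_width: 0.0586
gripper_force: 64.8
time_s: 5.15
position: [0.5349, 0.2387, 0.1724]
tool_rot: [[0.864, 0.088, 0.496], [0.077, -0.996, 0.042], [0.498, 0.002, -0.867]]
ft_force: [-0.1, 0.1, -1.7]
grip_width: 0.0585
gripper_force: 64.8
row [0.0025, 0.0004, -0.0014] [0.0, 0.0008, 0.0009] t 5.15
row [0.0027, 0.0004, 0.1126] [0.0, 0.0008, 0.0009] t 5.15
```

View pics/s1.png

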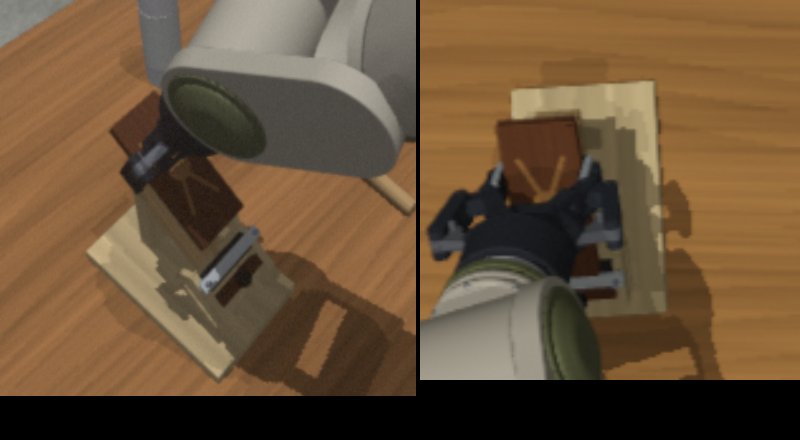

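The side crop shows the panel parallel above the spine, with its lower end at about (215,245), just above the roller bar. I'll compare panel and channel positions in the same camera, so the calibration error cancels.

```bash
python3 - <<'E'
from fit import *
R=toolR(CY,30);B=np.stack([R[:,0],-R[:,1],-R[:,2]],1)
def cr(fn): return (cloud(fn)-CO)@B
for fn in('side1','top1'):
    C=cr(fn);im=load(fn)['im']
    m=(abs(C[...,2]-.072)<.006)&(abs(C[...,1])<.05)&(C[...,0]>-.05)&(C[...,0]<.12)&(im[...,0]>im[...,2]*1.25)
    n,l,s,ct=cv2.connectedComponentsWithStats(m.astype(np.uint8));
    Q=C[m];pl=np.linalg.lstsq(np.c_[Q[:,0],Q[:,1],np.ones(len(Q))],Q[:,2],rcond=None)[0]
    print(fn,len(Q),'plane dzdx,dzdy,z0',pl,'x',np.percentile(Q[:,0],[.5,1,99,99.5]))
    for lo in np.arange(-.02,.11,.015):
        q=Q[(Q[:,0]>lo)&(Q[:,0]<lo+.015)]
        if len(q)>20: print('  x%.3f y %.4f %.4f n%d'%(lo,*np.percentile(q[:,1],[1,99]),len(q)))
for fn in('side0','top0'):
    C=cr(fn);im=load(fn)['im']
    m=(abs(C[...,2]-.020)<.004)&(abs(C[...,1])<.045)&(C[...,0]<-.069)&(C[...,0]>-.095)&(im.max(-1)<130)
    q=C[m];print(fn,'stop top y',np.percentile(q[:,1],[1,50,99]),'x',np.percentile(q[:,0],[1,99]),len(q))
    m=(abs(C[...,2])<.004)&(C[...,0]>-.02)&(C[...,0]<.06)&(abs(C[...,1])<.03)
    for lo in(-.02,0,.02,.04):
        q=C[m&(C[...,0]>lo)&(C[...,0]<lo+.02)];print('  bed x%.2f y %.4f %.4f z %.4f'%(lo,*np.percentile(q[:,1],[1,99]),np.median(q[:,2])))
    m=(abs(C[...,2]-.022)<.003)&(abs(C[...,1])<.06)&(C[...,0]<-.03)&(C[...,0]>-.1)&(im.max(-1)>120)
    for lo in(-.1,-.085,-.05,-.04):
        q=C[m&(C[...,0]>lo)&(C[...,0]<lo+.015)][:,1]
        print('  cheek x%.3f'%lo,[(len(a),np.round(np.percentile(a,[2,98]),4)) for a in(q[q<-.02],q[q>.02]) if len(a)>4])
E
```

```text
side1 2242 plane dzdx,dzdy,z0 [-0.00353939 -0.01055893  0.07195476] x [-0.02672413 -0.02624751  0.11143415  0.11201072]
  x-0.020 y -0.0297 0.0295 n339
  x-0.005 y -0.0297 0.0296 n338
  x0.010 y -0.0298 0.0293 n339
  x0.025 y -0.0284 0.0292 n322
  x0.040 y -0.0194 0.0299 n157
  x0.070 y -0.0008 0.0296 n37
  x0.085 y -0.0221 0.0299 n271
  x0.100 y -0.0282 0.0296 n275
top1 1049 plane dzdx,dzdy,z0 [-0.00517993  0.00758253  0.07197732] x [-0.02398369 -0.02325109  0.11371013  0.11404003]
  x-0.020 y -0.0299 -0.0107 n65
  x0.040 y -0.0054 0.0302 n73
  x0.055 y -0.0241 0.0300 n185
  x0.070 y -0.0294 0.0419 n217
  x0.085 y -0.0289 0.0296 n226
  x0.100 y -0.0282 0.0294 n233
side0 stop top y [-0.03400277  0.00796881  0.03895565] x [-0.09258165 -0.07001006] 227
  bed x-0.02 y -0.0189 0.0170 z 0.0001
  bed x0.00 y -0.0192 0.0175 z 0.0000
  bed x0.02 y -0.0187 0.0173 z 0.0001
  bed x0.04 y -0.0187 0.0171 z 0.0001
  cheek x-0.100 [(23, array([-0.0409, -0.0331])), (30, array([0.0309, 0.0387]))]
  cheek x-0.085 [(40, array([-0.0415, -0.0325])), (44, array([0.0309, 0.0389]))]
  cheek x-0.050 [(30, array([-0.0416, -0.0334])), (28, array([0.0312, 0.0392]))]
  cheek x-0.040 [(8, array([-0.0423, -0.0349])), (6, array([0.0334, 0.0418]))]
top0 stop top y [-0.03775233 -0.00175807  0.03310494] x [-0.08474393 -0.0720267 ] 114
  bed x-0.02 y -0.0170 0.0190 z 0.0002
  bed x0.00 y -0.0172 0.0191 z 0.0001
  bed x0.02 y -0.0168 0.0181 z -0.0001
  bed x0.04 y -0.0168 0.0189 z -0.0001
  cheek x-0.100 [(15, array([-0.0385, -0.0312])), (14, array([0.0335, 0.0411]))]
  cheek x-0.085 [(18, array([-0.0384, -0.031 ])), (21, array([0.033 , 0.0407]))]
  cheek x-0.050 [(13, array([-0.0386, -0.0315])), (18, array([0.0331, 0.041 ]))]
  cheek x-0.040 [(5, array([-0.0409, -0.037 ]))]
```

Lateral offsets from the two cameras average to about 0, and the parallelism and heights agree with the plan. Lowering now to just above the bed.

```bash
python3 -m handwheel '[[[0.003,0,0.02],[0,0.001,0.001]],[[0.003,0,0.05],[0,0.001,0.001]],[[0.003,0,0.075],[0,0.001,0.001]],[[0.003,0,0.095],[0,0.001,0.001]],[[0.003,0,0.107],[0,0.001,0.001]],[[0.003,0,0.113],[0,0.001,0.001]],[[0.003,0,0.113],[0,0.001,0.001]],[[0.003,0,0.113],[0,0.001,0.001]]]'
python3 -m handwheel '[[[0,0,0.001],[0,0,0]],[[0,0,0.002],[0,0,0]],[[0,0,0.002],[0,0,0]]]'
python3 -m handwheel '[[[0,0,0.001],[0,0,0]],[[0,0,0.002],[0,0,0]],[[0,0,0.002],[0,0,0]]]'
python3 - <<'E'
from fit import *
row(crad(.065,0,.0-.0125),toolR(CY,30))
E
```

```text
time_s: 6.05
position: [0.5654, 0.2409, 0.1262]
tool_rot: [[0.861, 0.084, 0.502], [0.072, -0.996, 0.043], [0.504, -0.001, -0.864]]
ft_force: [0.4, -0.2, -1.2]
grip_width: 0.0586
gripper_force: 64.8
time_s: 6.35
position: [0.5659, 0.2409, 0.1253]
tool_rot: [[0.861, 0.084, 0.502], [0.072, -0.996, 0.043], [0.504, -0.001, -0.864]]
ft_force: [-0.8, -0.0, -0.8]
grip_width: 0.0586
gripper_force: 64.8
time_s: 6.65
position: [0.5664, 0.2409, 0.1241]
tool_rot: [[0.861, 0.084, 0.502], [0.072, -0.997, 0.043], [0.503, -0.001, -0.864]]
ft_force: [0.5, -0.5, -1.0]
grip_width: 0.0587
gripper_force: 64.8
row [-0.004, -0.0007, 0.0034] [0.0001, -0.0013, -0.0006] t 6.65
```

```bash
python3 -m handwheel '[[[-0.004,-0.001,0.001],[0,-0.001,-0.0005]],[[-0.004,-0.001,0.002],[0,-0.001,-0.0005]],[[-0.004,-0.001,0.002],[0,-0.001,-0.0005]]]'
python3 -m handwheel '[[[0,0,0.001],[0,0,0]],[[0,0,0.001],[0,0,0]],[[0,0,0.001],[0,0,0]]]'
python3 -m handwheel '[[[0,0,0.001],[0,0,0]],[[0,0,0.001],[0,0,0]],[[0,0,0.001],[0,0,0]]]'
python3 - <<'E'
from fit import *
row(crad(.065,0,.0-.0125),toolR(CY,30))
print(toolR(CY,30).T@observe()['ft_force'])
E
```

```text
time_s: 6.95
position: [0.5651, 0.2413, 0.1222]
tool_rot: [[0.863, 0.085, 0.499], [0.074, -0.996, 0.042], [0.501, 0.0, -0.866]]
ft_force: [-0.0, -0.4, -0.2]
grip_width: 0.0586
gripper_force: 64.8
time_s: 7.25
position: [0.5654, 0.2413, 0.1219]
tool_rot: [[0.862, 0.085, 0.499], [0.074, -0.996, 0.042], [0.501, 0.0, -0.866]]
ft_force: [-0.4, -0.0, -0.7]
grip_width: 0.059
gripper_force: 64.8
time_s: 7.55
position: [0.5657, 0.2413, 0.1215]
tool_rot: [[0.862, 0.085, 0.499], [0.074, -0.996, 0.042], [0.501, 0.0, -0.866]]
ft_force: [-0.0, 0.6, -0.7]
grip_width: 0.0586
gripper_force: 64.8
row [-0.0001, 0.0004, -0.0005] [0.0001, -0.0003, -0.0001] t 7.55
[-0.33691404 -0.56604199  0.61480485]
```

```bash
python3 -m handwheel '[[[0,0,0.001],[0,0,0]],[[0,0,0.001],[0,0,0]],[[0,0,0.001],[0,0,0]]]'
python3 -m handwheel '[[[0,0,0.001],[0,0,0]],[[0,0,0.001],[0,0,0]],[[0,0,0.001],[0,0,0]]]' |grep -E "pos|ft"
python3 -m handwheel '[[[0,0,0.001],[0,0,0]],[[0,0,0.001],[0,0,0]],[[0,0,0.001],[0,0,0]]]' |grep -E "pos|ft"
python3 - <<'E'
from fit import *
row(crad(.065,0,.0-.0125),toolR(CY,30))
print(toolR(CY,30).T@observe()['ft_force'])
E
```

```text
time_s: 7.85
position: [0.5657, 0.2414, 0.1214]
tool_rot: [[0.862, 0.085, 0.499], [0.074, -0.996, 0.043], [0.501, 0.0, -0.865]]
ft_force: [-4.4, -2.0, 6.9]
grip_width: 0.0588
gripper_force: 65.6
position: [0.5658, 0.2414, 0.1214]
ft_force: [-9.5, -3.2, 9.8]
position: [0.5658, 0.2414, 0.1213]
ft_force: [-14.0, -3.4, 15.6]
row [-0.0002, 0.0004, -0.0009] [0.0001, -0.0005, -0.0001] t 8.45
[ -4.55899853   2.23275793 -20.59266078]
```

Bed contact came at the expected height. I'll back off to a light touch and slide down toward the lead-ins.

```bash
python3 -m handwheel '[[[0,0,-0.0025],[0,0,0]],[[-0.004,0,-0.0025],[0,0,0]],[[-0.01,0,-0.0025],[0,0,0]],[[-0.016,0,-0.0025],[0,0,0]],[[-0.022,0,-0.0025],[0,0,0]],[[-0.026,0,-0.0025],[0,0,0]],[[-0.03,0,-0.0025],[0,0,0]],[[-0.03,0,-0.0025],[0,0,0]]]'|grep -E "pos|ft"
cat > st.py <<'E'
from fit import *
s=observe();R=toolR(CY,30);d=R.T@(s['position']-CO)*1000*[1,-1,-1]
print('TCP cradle mm',np.round(d,2),'F tool',np.round(R.T@s['ft_force'],1),'M',np.round(R.T@s['wrist_torque'],2),'rot',np.round(Ro.from_matrix(s['tool_rot'].T@R).as_rotvec()*180/np.pi,2),'t',s['time_s'],s['grip_width'])
E
python3 st.py
python3 -m handwheel '[[[-0.004,0,0],[0,0,0]],[[-0.01,0,0],[0,0,0]],[[-0.014,0,0],[0,0,0]],[[-0.014,0,0],[0,0,0]]]'|grep -E "pos|ft"
python3 st.py
```

```text
position: [0.5529, 0.2404, 0.1139]
ft_force: [-1.7, 0.3, 5.8]
TCP cradle mm [ 50.16   0.31 -12.86] F tool [ 1.4 -0.5 -5.9] M [ 0.05  0.01 -0.02] rot [ 0.   -0.11 -0.02] t 9.25 0.05884556476477424
position: [0.5468, 0.2399, 0.1104]
ft_force: [-0.5, 0.4, 5.5]
TCP cradle mm [ 43.14   0.31 -12.88] F tool [ 2.3 -0.4 -5. ] M [ 0.05  0.04 -0.01] rot [ 0.   -0.11 -0.02] t 9.65 0.058754317382394255
```

```bash
for i in 1; do python3 -m handwheel '[[[-0.002,0,0],[0,0,0]],[[-0.004,0,0],[0,0,0]],[[-0.006,0,0],[0,0,0]],[[-0.006,0,0],[0,0,0]]]'>/dev/null; python3 st.py
python3 -m handwheel '[[[-0.002,0,0],[0,0,0]],[[-0.004,0,0],[0,0,0]],[[-0.006,0,0],[0,0,0]],[[-0.006,0,0],[0,0,0]]]'>/dev/null; python3 st.py
python3 -m handwheel '[[[-0.002,0,0],[0,0,0]],[[-0.004,0,0],[0,0,0]],[[-0.006,0,0],[0,0,0]],[[-0.006,0,0],[0,0,0]]]'>/dev/null; python3 st.py; done
```

```text
TCP cradle mm [ 40.42   0.32 -12.87] F tool [ 2.8 -0.2 -4.1] M [-0.09  0.16  0.02] rot [-0.   -0.13 -0.02] t 10.05 0.05856196795531457
TCP cradle mm [ 38.43   0.32 -12.87] F tool [ 6.1 -0.3 -2.3] M [-0.02  0.69  0.01] rot [-0.02 -0.25 -0.03] t 10.45 0.058873129144192994
TCP cradle mm [ 35.23   0.35 -12.86] F tool [ 6.1 -1.1 -2.9] M [-0.03  0.56 -0.02] rot [-0.01 -0.22 -0.03] t 10.85 0.05838367301497531
```

```bash
python3 -m handwheel '[[[-0.003,0,0],[0,0,0]],[[-0.006,0,0],[0,0,0]],[[-0.009,0,0],[0,0,0]],[[-0.009,0,0],[0,0,0]]]'>/dev/null; python3 st.py
python3 -m handwheel '[[[-0.003,0,0],[0,0,0]],[[-0.006,0,0],[0,0,0]],[[-0.009,0,0],[0,0,0]],[[-0.009,0,0],[0,0,0]]]'>/dev/null; python3 st.py
python3 -m handwheel '[[[-0.002,0,0],[0,0,0]],[[-0.004,0,0],[0,0,0]],[[-0.004,0,0],[0,0,0]]]'>/dev/null; python3 st.py
```

```text
TCP cradle mm [ 30.59   0.36 -12.86] F tool [ 4.4  0.4 -2.9] M [-0.1   0.54 -0.01] rot [-0.01 -0.21 -0.03] t 11.25 0.05861057160043147
TCP cradle mm [ 26.12   0.37 -12.86] F tool [ 6.   0.  -3.1] M [ 0.02  0.59 -0.07] rot [-0.01 -0.21 -0.03] t 11.65 0.058440328350433356
TCP cradle mm [ 24.28   0.37 -12.87] F tool [ 5.3 -0.6 -3.3] M [-0.02  0.59 -0.01] rot [-0.02 -0.23 -0.03] t 11.95 0.059121611731930195
```

Steady drag of about 5 N with no side force. I'll creep the last part in small steps and read the force after each.

```bash
python3 -m handwheel '[[[-0.001,0,0],[0,0,0]],[[-0.002,0,0],[0,0,0]],[[-0.003,0,0],[0,0,0]],[[-0.003,0,0],[0,0,0]]]'>/dev/null; python3 st.py
python3 -m handwheel '[[[-0.001,0,0],[0,0,0]],[[-0.002,0,0],[0,0,0]],[[-0.002,0,0],[0,0,0]]]'>/dev/null; python3 st.py
python3 -m handwheel '[[[-0.001,0,0],[0,0,0]],[[-0.002,0,0],[0,0,0]],[[-0.002,0,0],[0,0,0]]]'>/dev/null; python3 st.py
python3 -m handwheel '[[[-0.001,0,0],[0,0,0]],[[-0.002,0,0],[0,0,0]],[[-0.002,0,0],[0,0,0]]]'>/dev/null; python3 st.py
```

```text
TCP cradle mm [ 22.86   0.38 -12.86] F tool [ 5.1 -0.2 -3. ] M [-0.08  0.69 -0.02] rot [-0.02 -0.24 -0.03] t 12.35 0.05846893046679081
TCP cradle mm [ 21.89   0.39 -12.86] F tool [ 6.3  0.7 -3.3] M [-0.06  0.62 -0.02] rot [-0.02 -0.24 -0.03] t 12.65 0.058634122627988144
TCP cradle mm [ 20.87   0.36 -12.86] F tool [ 6.5 -0.5 -3.2] M [-0.05  0.69  0.02] rot [-0.02 -0.24 -0.03] t 12.95 0.05862282159785954
TCP cradle mm [ 19.89   0.37 -12.86] F tool [ 6.7 -0.8 -3.8] M [-0.04  0.6  -0.02] rot [-0.02 -0.24 -0.03] t 13.25 0.058729170635452826
```

```bash
python3 -m handwheel '[[[-0.001,0,0],[0,0,0]],[[-0.002,0,0],[0,0,0]],[[-0.002,0,0],[0,0,0]]]'>/dev/null; python3 st.py
python3 -m handwheel '[[[-0.001,0,0],[0,0,0]],[[-0.002,0,0],[0,0,0]],[[-0.002,0,0],[0,0,0]]]'>/dev/null; python3 st.py
python3 -m handwheel '[[[-0.001,0,0],[0,0,0]],[[-0.002,0,0],[0,0,0]],[[-0.002,0,0],[0,0,0]]]'>/dev/null; python3 st.py
python3 -m handwheel '[[[-0.001,0,0],[0,0,0]],[[-0.002,0,0],[0,0,0]],[[-0.002,0,0],[0,0,0]]]'>/dev/null; python3 st.py
```

```text
TCP cradle mm [ 18.88   0.38 -12.86] F tool [ 6.4 -0.3 -2.6] M [-0.13  0.62 -0.02] rot [-0.02 -0.24 -0.03] t 13.55 0.05871425698123313
TCP cradle mm [ 18.51   0.37 -12.89] F tool [ 8.1 -0.4 -3.2] M [-0.16  0.93 -0.01] rot [-0.03 -0.31 -0.03] t 13.85 0.05907189386433362
TCP cradle mm [ 18.56   0.39 -12.83] F tool [10.4  1.7 -0.5] M [-0.24  1.3  -0.04] rot [-0.04 -0.43 -0.03] t 14.15 0.05907151092623243
TCP cradle mm [ 18.59   0.43 -12.69] F tool [14.   1.6 -0.6] M [-0.34  1.65 -0.11] rot [-0.06 -0.56 -0.03] t 14.45 0.058708384817237134
```

The panel stopped at TCP x≈18.5 mm, which puts its end about 71.5 mm down the slope, matching the stop seen by camera. Now I'll press firmly in small steps.

```bash
python3 -m handwheel '[[[-0.001,0,0.0005],[0,0,0]],[[-0.002,0,0.001],[0,0,0]],[[-0.003,0,0.001],[0,0,0]],[[-0.003,0,0.001],[0,0,0]]]'>/dev/null; python3 st.py
python3 -m handwheel '[[[-0.001,0,0],[0,0,0]],[[-0.002,0,0.0005],[0,0,0]],[[-0.003,0,0.001],[0,0,0]],[[-0.003,0,0.001],[0,0,0]]]'>/dev/null; python3 st.py
```

```text
TCP cradle mm [ 18.62   0.44 -12.85] F tool [17.2  4.2 -2.9] M [-0.59  2.12 -0.17] rot [-0.08 -0.74 -0.03] t 14.85 0.05875354918700419
TCP cradle mm [ 18.66   0.49 -12.87] F tool [20.1  5.3 -7.5] M [-0.96  2.57 -0.19] rot [-0.11 -0.93 -0.03] t 15.25 0.05883734982502595
```

```bash
python3 -m handwheel '[[[-0.001,0,0],[0,0,0]],[[-0.002,0,0],[0,0,0]],[[-0.003,0,0],[0,0,0]],[[-0.004,0,0],[0,0,0]],[[-0.004,0,0],[0,0,0]],[[-0.004,0,0],[0,0,0]]]'>/dev/null; python3 st.py
python3 -m handwheel '[[[-0.001,0,0],[0,0,0]],[[-0.002,0,0],[0,0,0]],[[-0.002,0,0],[0,0,0]],[[-0.002,0,0],[0,0,0]],[[-0.002,0,0],[0,0,0]]]'>/dev/null; python3 st.py
```

```text
TCP cradle mm [ 18.71   0.56 -12.79] F tool [25.1  4.8 -4.6] M [-1.14  3.37 -0.27] rot [-0.14 -1.17 -0.03] t 15.85 0.05869862119514715
TCP cradle mm [ 18.7    0.56 -12.71] F tool [29.   5.8 -4.8] M [-1.18  3.76 -0.3 ] rot [-0.15 -1.29 -0.04] t 16.35 0.05854558664568066
```

```bash
python3 -m handwheel '[[[0.002,0,0],[0,0,0]],[[0.005,0,-0.001],[0,0,0]],[[0.008,0,-0.001],[0,0,0]],[[0.01,0,-0.001],[0,0,0]],[[0.01,0,-0.001],[0,0,0]]]'>/dev/null; python3 st.py
```

```text
TCP cradle mm [ 18.59   0.47 -12.86] F tool [15.   1.8 -3.6] M [-0.55  1.91 -0.12] rot [-0.07 -0.67 -0.03] t 16.85 0.05877337981948611
```

```bash
python3 -m handwheel '[[[0.002,0,0],[0,0,0]],[[0.004,0,0],[0,0,0]],[[0.005,0,0],[0,0,0]],[[0.005,0,0],[0,0,0]]]'>/dev/null; python3 st.py
python3 -m handwheel '[[[0,0,0],[0,0,0]],[[0,0,0],[0,0,0]],[[0,0,0],[0,0,0]],[[0,0,0],[0,0,0]],[[0,0,0],[0,0,0]],[[0,0,0],[0,0,0]],[[0,0,0],[0,0,0]]]' 1; python3 st.py
```

```text
TCP cradle mm [ 18.54   0.44 -12.89] F tool [ 8.7  1.1 -8.8] M [-0.33  0.99 -0.09] rot [-0.04 -0.38 -0.02] t 17.25 0.058866229771541434
time_s: 17.95
position: [0.5237, 0.2378, 0.0962]
tool_rot: [[0.862, 0.085, 0.499], [0.074, -0.996, 0.042], [0.501, 0.0, -0.866]]
ft_force: [0.7, 0.6, 0.6]
grip_width: 0.0851
gripper_force: 0.0
TCP cradle mm [ 15.96   0.2  -13.58] F tool [ 1.  -0.5 -0.2] M [ 0.03 -0.24 -0.  ] rot [ 0.02 -0.04 -0.02] t 17.95 0.0851357710762993
```

Released with no contact force. I'll retreat square to the bed, well clear, then check.

```bash
python3 -m handwheel '[[[0,0,-0.01],[0,0,0]],[[0,0,-0.03],[0,0,0]],[[0,0,-0.06],[0,0,0]],[[0,0,-0.11],[0,0,0]],[[0,0,-0.18],[0,0,0]],[[0,0,-0.26],[0,0,0]],[[0,0,-0.34],[0,0,0]],[[0,0,-0.38],[0,0,0]],[[0,0,-0.4],[0,0,0]],[[0,0,-0.4],[0,0,0]]]'
python3 - <<'E'
from fit import *
save('side','side2');save('wrist','w2');save('top','top2')
R=toolR(CY,30);B=np.stack([R[:,0],-R[:,1],-R[:,2]],1)
for fn in('side2','w2','top2'):
    C=(cloud(fn)-CO)@B;im=load(fn)['im'].astype(int)
    m=(abs(C[...,2]-.012)<.005)&(abs(C[...,1])<.045)&(C[...,0]>-.04)&(C[...,0]<.12)&(im[...,0]>im[...,2]*1.15)
    Q=C[m]
    if len(Q)<50: print(fn,len(Q));continue
    pl=np.linalg.lstsq(np.c_[Q[:,0],Q[:,1],np.ones(len(Q))],Q[:,2],rcond=None)[0]
    print(fn,len(Q),'dzdx,dzdy,z0',pl.round(4),'x max',np.percentile(Q[:,0],[98,99.5]).round(4),'y',np.percentile(Q[:,1],[1,99]).round(4))
S=load('side2')['im'][200:420,140:400];T=load('w2')['im']
o=np.zeros((440,800,3),np.uint8);o[:396,:416]=cv2.resize(S,(0,0),fx=1.6,fy=1.8)[:396,:416];o[:288,416:]=cv2.resize(T,(384,288))
cv2.imwrite('pics/s2.png',o[:,:,::-1])
E
```

```text
time_s: 18.95
position: [0.4236, 0.2294, 0.2706]
tool_rot: [[0.861, 0.085, 0.501], [0.074, -0.996, 0.043], [0.503, -0.001, -0.864]]
ft_force: [-0.4, 0.1, -1.3]
grip_width: 0.0851
gripper_force: 0.0
side2 2188 dzdx,dzdy,z0 [-0.0037 -0.0061  0.0122] x max [0.065  0.0666] y [-0.0303  0.0302]
w2 6749 dzdx,dzdy,z0 [-0.0087  0.0009  0.0105] x max [0.0657 0.0675] y [-0.0361  0.0361]
top2 1326 dzdx,dzdy,z0 [-0.0026  0.0092  0.012 ] x max [0.0668 0.068 ] y [-0.0285  0.0346]
```

View pics/s2.png

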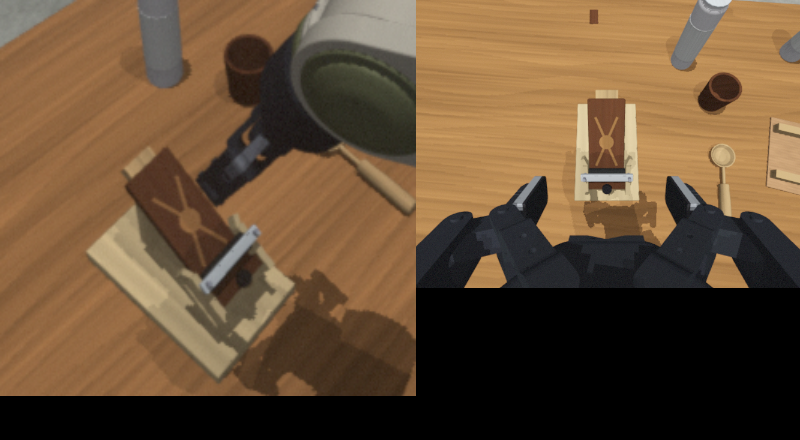

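The side crop (190,220) and the wrist crop (606,145) show the panel pattern up and flat. Its lower end is under the roller against the stop, and the can, cup and spoon in view are undisturbed. Handing in.

```bash
python3 -c "
from rig import *
print(close_job())"
```

```text
the job is handed in; nothing more can be done
None
```

The thin panel is on the stand, pattern up and flat on the spine, with its lower end under the roller and against the stop block; I pressed it home at about 29 N, let go, and handed the job in about 19 s into the 61 s limit, having touched nothing else.

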